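# Load the centre punch and set the marking arm to the bolt-circle radius

## Robot

A 6-joint arm with a two-finger parallel gripper is mounted at the origin on a cart in front of the work surface, level with it; the furniture and walls round the work are solid. World frame = base frame: x ahead of the robot, y to its left, z up, the work surface at z = 0. Lengths are in m, angles in rad, forces in N, time in s.
With the tool pointing down it reaches from about 0.35 to 0.775 m from the base axis. Payload 5.5 kg.
Tool frame: the origin (TCP) lies midway between the tips of the shut fingers; the grasp point (between the pads) lies 19 mm behind it; z points along the fingers, x is the direction in which the jaws open and shut, and the axes are right-handed (so a half turn about z gives the same grasp; the last joint's range is limited). The gripper opens to 85 mm and grips with 20 to 120 N. Pads are 22 mm wide; open, the fingers measure 114 mm over their backs; the gripper's body (76 mm by 85 mm) begins 54 mm behind the grasp point. The pads swing forward as they close: fully open they stand 13 mm farther back than shut.
Start: joints at [1.022, 0.313, 0.046, 1.304, 0, 1.431], TCP at [0.229, 0.528, 0.203] pointing down, gripper open.
Joint ranges: [-2.76, 2.76], [-0.86, 1.69], [-1.03, 1.26], [-2.2, 2.34], [-1.47, 1.5], [-3.14, 3.14]. Speed limits (rad/s): [2.57, 2.57, 3.14, 3.14, 3.14, 3.14].

## Interface

Orientations are given as a unit quaternion [w, x, y, z].
In Python, from workcell import env gives the robot as it stands.
- The arm moves only by the tool servo_tool, never from a script. Its argument "targets" is a list of rows, each an object with "xyz": the shift along the tool's x, y, z in m, a list of three; "twist": the turn, a rotation vector about the tool's x, y, z in rad, a list of three; "jaw": the opening, from 0 (shut) to 1 (fully open). A call has 1 to 12 rows; each row is the pose to reach, as a shift and turn from the pose commanded when the call began, along the tool's axes at that moment; what a row does not reach only later rows make up. A row lasts 1/12 s, in which the tool goes at most 41.7 mm and 7.16 degrees, less where a joint would pass 70% of its speed; a pose out of reach is approached as far as the arm can. A call with a gripper value outside its range is refused whole. The fingers move at their own pace and stop on an object; "squeeze" is the grip in N (left out, the last holds). Time passes only in rows, so rows that repeat a pose let the fingers close. It gives the time, the measured TCP pose, the force and the opening at its end, in the units of the state.
- env.get_state(): the state, without advancing time (a new reading comes with each control period).
- env.read_camera(name): name is "scene" or "side" or "wrist"; returns a dict with "color" (384x512x3 uint8, red, green, blue), "depth" (384x512 float32, m along the optical axis (not along the pixel's ray), 0 where there is no reading), "fx", "fy", "cx", "cy" (pixels), "eye" and "attitude" of the camera in the world. Camera axes: x right, y down, z forward; pixel columns grow to the right and rows downward; lengths in m; the calibration is good to about 2 mm. A picture is of the moment at which its call begins.
- env.hand_in(): hands the job in, once; it reports no verdict.
The state is a dict: "clock": time; "joint_pos": joint angles; "qvel": joint speeds; "tau": joint torques, N m; "tcp_pos": TCP position; "orientation": TCP orientation; "wrist_force": force on the tool from outside, world axes, zero at the start; "ft_torque": the same for the moment, N m; "finger_gap": finger opening in m.
Only numpy, scipy, OpenCV 4.12 (cv2) and the standard library are available. Lean on these libraries where they do the work, as an engineer would, in place of code of your own. Each camera call takes 0.05 s, during which the arm holds its last target. There are 200 camera calls.

## Task

Get the flange blank ready for punching its bolt circle: pull the bright steel centre punch with the broad collar out of the wooden punch stand, drop it point down into the spring-topped guide bush of the parked marking arm until its collar sits on the spring, and let go of it. Then squeeze the red lock button in the arm's upright grip, draw the arm straight out until its pointer stands at the red 90 mm line of the rule, and finish while holding it there with the button still squeezed, ready for the hammer blow: if let go, the arm springs back. Leave the other two punches, the hammer and the calliper where they are.

Things in the scene. Friction and masses are not known exactly. Their poses are not given: they have to be found in the camera images.
- punch_center (a point): Bright steel centre punch, 105 mm long, 70 g, loose, standing point down in the stand. The point named is on its axis 50 mm above the tip; z runs up the punch. From the tip up: cone, 10 mm thick shank to 36 mm, collar 21 mm across at 36 to 42 mm (rests on the stand's top), then a bare round body 11 mm thick at 42 to 105 mm: grip it there.
- stand: Fixed hardwood stand 58 x 184 x 45 mm (x, y, z) on a 74 x 200 x 6 mm foot; origin under its centre on the bench. Three holes along its y axis at y = -60, 0, 60 mm, 13 mm wide, 40 mm deep, one punch in each; which is where varies. Fingers that close along the stand's x axis keep clear of the neighbours.
- pin_punch_center (a point): Black pin punch (98 mm long, body 9 mm thick, collar 17 mm) in another hole of the stand; point on its axis 50 mm above its lower end. A bystander.
- drift_center (a point): Brass drift (92 mm long, body 11 mm thick, collar 17 mm) in the third hole of the stand; point on its axis 50 mm above its lower end. A bystander.
- bush (a point): Centre of the top of the coil spring on the arm's guide bush, 60 mm above the bench, 45 mm from the flange's centre when parked. x points the way the arm extends (level), z up. Spring 14 mm wide inside, 8 mm high, rigid to the punch's weight; below it a 12.5 mm chamfered hole 18 mm deep, open below. Seated, the punch's collar rests on the spring and its centre point is 14 mm above this point.
- grip (a point): Upright black grip post on the arm, 24 mm (x) by 26 mm (y), 60 mm farther out than the bush, top 101 mm above the bench. The point is in its middle, 82 mm up, level with the button's centre. x: the way the arm extends; y: the side with the button. Fingers from above closing along y press the button and the opposite face: 33 mm across with the button out, 27 mm with it in.
- lock_button (a joint): Travel (m) of the red lock button, 15 mm long and 22 mm high, in the +y side of the grip: 0 out, 0.006 fully in. Sprung: 1.8 N to start, 3.9 N fully in. The parked arm cannot move until the button is 4 mm in. Away from the parked place a released button stays about 4 mm in.
- marking_arm (a joint): Extension (m) of the telescoping arm: 0 parked, 0.045 at the red line (bush 90 mm from the flange's centre), 0.060 at its stop. It slides level along the x axis of bush and grip. A return spring pulls it in with 3.5 N when parked, 6.3 N at the red line: let go, it runs back and locks.
- pointer (a point): Tip of the white pointer that moves with the arm just above the rule; it shows the bush's distance from the flange's centre. x as for the bush.
- mark_line (a point): Middle of the red line across the fixed steel rule beside the arm (90 mm; black lines every 5 mm, longer every 10 mm). The arm is set when the pointer stands over this line, at the same place along x (the way the arm extends).
- hammer_center (a point): Small hammer with wooden handle, 129 x 258 x 25 mm, lying on the right of the bench; the point is in its middle. A bystander.
- calliper_center (a point): Sliding calliper, 84 x 243 x 7 mm, lying on the bench near the robot on the left; the point is in its middle. A bystander.

How it is judged:
By the outcome, as a careful person would: the job done as asked, in the order asked, and still so for the second after the job is handed in, while the arm keeps its last pose, push and grip.
It also fails if it takes over 48 s, if anything falls off the work surface, if the arm or the gripper's body presses on something with over 40 N, if the wrist force passes 120 N, or if a joint passes its speed limit or range.

## Working session

There is one attempt and no reset: what is moved stays moved. The work goes in short steps, Python scripts to look and compute and a tool call to move; the robot and the scene stay as the last step left them, time stands still between calls to the robot, and variables do not carry over. Pictures are saved under pics/ and viewed, about 8 in all and at most 12, crops included, and the job is handed in when it is done.

Besides the shell and the picture viewer there is one more tool, called after "Emit:" in YAML: its name, and indented under it one key for each argument. servo_tool: Moves the arm, as the interface text tells. Its arguments: {"type":"object","properties":{"targets":{"type":"array","items":{"type":"object","properties":{"xyz":{"type":"array","items":{"type":"number"}},"twist":{"type":"array","items":{"type":"number"}},"jaw":{"type":"number"}}}},"squeeze":{"type":"number"}},"required":["targets"]}

```bash
ls; mkdir -p pics; cat > h.py <<'E'
import numpy as np, cv2
from scipy.spatial.transform import Rotation as R
from workcell import env
def cam(n):
    c=env.read_camera(n); return c
def rot(c):
    a=np.array(c["attitude"],float)
    return a if a.shape==(3,3) else R.from_quat(a[[1,2,3,0]]).as_matrix()
def ray(c,u,v):
    d=rot(c)@np.array([(u-c["cx"])/c["fx"],(v-c["cy"])/c["fy"],1]); return np.array(c["eye"]),d
def onz(c,u,v,z):
    e,d=ray(c,u,v); return e+d*(z-e[2])/d[2]
def cloud(c):
    v,u=np.indices(c["depth"].shape); Z=c["depth"]
    P=np.stack([(u-c["cx"])/c["fx"]*Z,(v-c["cy"])/c["fy"]*Z,Z],-1)@rot(c).T+np.array(c["eye"]); P[Z==0]=np.nan; return P
def proj(c,p):
    q=rot(c).T@(np.array(p)-np.array(c["eye"])); return q[0]/q[2]*c["fx"]+c["cx"],q[1]/q[2]*c["fy"]+c["cy"]
E
python3 - <<'E'
from h import *
import pickle
print(env.get_state())
D={}
for n in("scene","side","wrist"):
    c=D[n]=cam(n); print(n,c["fx"],c["cx"],c["cy"],c["eye"],np.round(c["attitude"],3).tolist())
    cv2.imwrite(f"pics/{n}0.png",c["color"][...,::-1])
pickle.dump(D,open("d0.pkl","wb"))
E
```

```text
pics
{'clock': 0.0, 'joint_pos': array([1.02240634e+00, 3.13986523e-01, 4.49489205e-02, 1.30359447e+00,
       3.46676417e-05, 1.43118230e+00]), 'qvel': array([-4.03380576e-04,  5.03753266e-05,  3.42900850e-04,  3.70451856e-04,
       -2.98918134e-04,  5.00779209e-04]), 'tau': array([ 9.77147538e-04, -4.80626178e+01,  2.98531741e+01,  1.94885029e-02,
       -2.05115334e-04,  3.59995715e-05]), 'tcp_pos': array([0.22825814, 0.52712744, 0.20160453]), 'orientation': array([ 3.76444493e-04,  8.35908275e-01,  5.48868393e-01, -8.37304630e-04]), 'wrist_force': array([ 0.39456588, -0.28271215, -0.31103851]), 'ft_torque': array([-0.04982757, -0.01142142,  0.04436164]), 'finger_gap': 0.08592678985979321}
scene 462.9851289503994 262.8159326609653 195.0899196014479 [-0.64479801  0.88783541  0.73438165] [0.232, -0.35, 0.762, -0.493]
side 421.0477570131698 254.7300458519861 195.37944583715483 [ 0.44347347 -1.12995388  0.76195341] [-0.486, 0.874, -0.005, 0.0]
wrist 276.3975154288255 256.0529263293023 193.75593726613096 [0.15639808 0.55739065 0.37267131] [0.128, 0.826, 0.542, 0.083]
```

```bash
python3 - <<'E'
import cv2,numpy as np
a=cv2.imread("pics/scene0.png");b=cv2.imread("pics/side0.png");c=cv2.imread("pics/wrist0.png")
r=lambda i:cv2.resize(i,(400,300))
cv2.imwrite("pics/all0.png",np.vstack([np.hstack([r(a),r(b)]),np.hstack([r(c),r(c)*0])]))
E
```

```text
(no output)
```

View pics/all0.png

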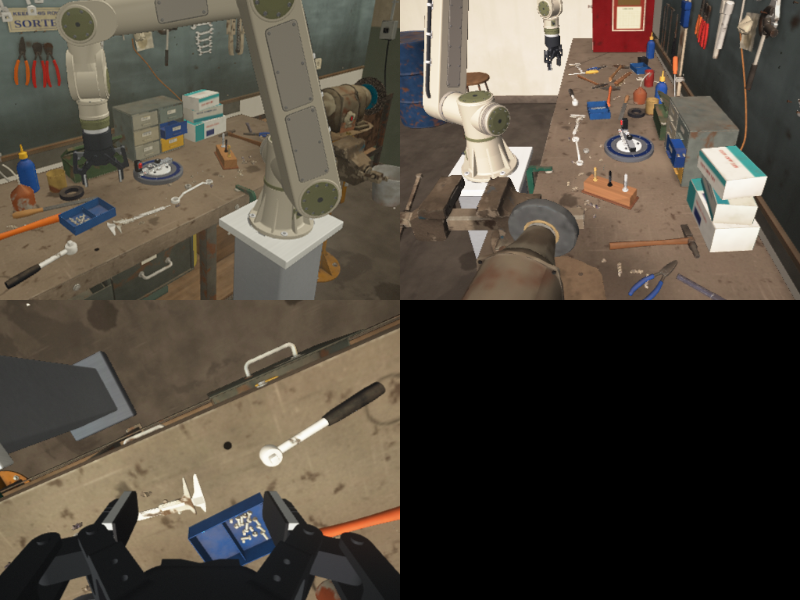

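The side view shows the stand near px (268,245) and the flange with the arm near (293,182). I'll zoom in on both.

```bash
python3 - <<'E'
from h import *
import pickle
D=pickle.load(open("d0.pkl","rb"))
s=D["side"]["color"][...,::-1]; P=cloud(D["side"])
a=cv2.resize(s[155:275,225:345],(600,600),interpolation=cv2.INTER_CUBIC)
cv2.imwrite("pics/crop1.png",a)
for u,v in[(268,245),(250,240),(293,190),(320,190),(290,165)]: print(u,v,P[v,u].round(3), onz(D["side"],u,v,0).round(3))
E
```

```text
268 245 [ 0.484 -0.227  0.042] [ 0.487 -0.175  0.   ]
250 240 [ 0.435 -0.197  0.036] [ 0.435 -0.151  0.   ]
293 190 [0.577 0.054 0.046] [0.585 0.131 0.   ]
320 190 [0.672 0.088 0.025] [0.68  0.129 0.   ]
290 165 [0.58  0.224 0.05 ] [0.59  0.318 0.   ]
```

View pics/crop1.png

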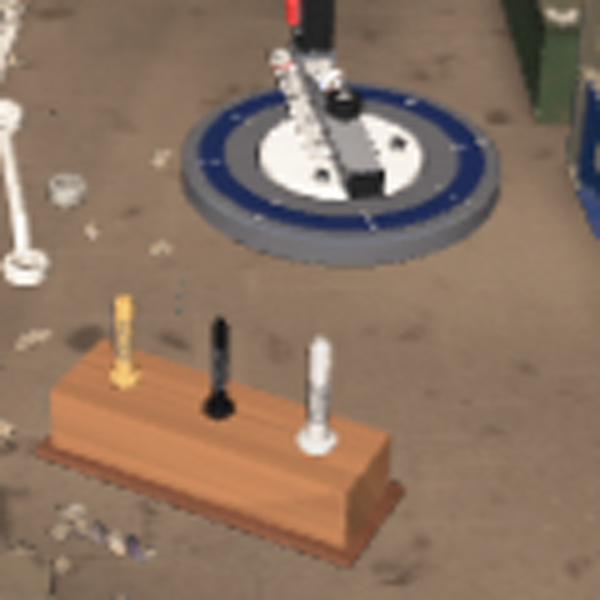

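```bash
python3 - <<'E'
from h import *
import pickle
D=pickle.load(open("d0.pkl","rb"));c=D["side"]; P=cloud(c)
f=lambda x,y,z:onz(c,225+x/5,155+y/5,z)
b=f(124,378,.048);k=f(219,407,.048);p=f(317,440,.048)
print(b,k,p,np.linalg.norm(p-k),np.linalg.norm(b-k)); d=p-b; print("stand y dir deg",np.degrees(np.arctan2(d[1],d[0])))
print("top z",[P[155+v//5,225+u//5].round(3) for u,v in((170,380),(270,420),(360,460))])
print("grip/bush")
print(f(345,100,.06), [P[v,225+343//5].round(3) for v in (172,174,176)])
s=env.get_state(); M=R.from_quat(s["orientation"][[1,2,3,0]]).as_matrix(); print(M.round(3))
w=D["wrist"]; print("cam in tool", (M.T@(np.array(w["eye"])-s["tcp_pos"])).round(3), (M.T@rot(w)).round(3))
E
```

```text
[ 0.43490095 -0.16915892  0.048     ] [ 0.48771075 -0.19683658  0.048     ] [ 0.53986816 -0.22697124  0.048     ] 0.060236980518180216 0.05962321610620964
stand y dir deg -28.844460811375136
top z [array([ 0.461, -0.168,  0.046]), array([ 0.516, -0.207,  0.046]), array([ 0.562, -0.242,  0.046])]
grip/bush
[0.58603225 0.13063331 0.06      ] [array([0.586, 0.167, 0.052]), array([0.582, 0.122, 0.069]), array([0.581, 0.114, 0.065])]
[[ 0.397  0.918 -0.001]
 [ 0.918 -0.397 -0.001]
 [-0.001 -0.    -1.   ]]
cam in tool [-0.001 -0.078 -0.171] [[ 1.    -0.001 -0.001]
 [ 0.001  0.953  0.302]
 [ 0.    -0.302  0.953]]
```

Emit:
servo_tool:
  targets:
    - {"xyz": [-0.284,0.293,-0.07],"twist": [0,0,0.094],"jaw": 1}
    - {"xyz": [-0.284,0.293,-0.07],"twist": [0,0,0.094],"jaw": 1}
    - {"xyz": [-0.284,0.293,-0.07],"twist": [0,0,0.094],"jaw": 1}
    - {"xyz": [-0.284,0.293,-0.07],"twist": [0,0,0.094],"jaw": 1}
    - {"xyz": [-0.284,0.293,-0.07],"twist": [0,0,0.094],"jaw": 1}
    - {"xyz": [-0.284,0.293,-0.07],"twist": [0,0,0.094],"jaw": 1}
    - {"xyz": [-0.284,0.293,-0.07],"twist": [0,0,0.094],"jaw": 1}
    - {"xyz": [-0.284,0.293,-0.07],"twist": [0,0,0.094],"jaw": 1}
    - {"xyz": [-0.284,0.293,-0.07],"twist": [0,0,0.094],"jaw": 1}
    - {"xyz": [-0.284,0.293,-0.07],"twist": [0,0,0.094],"jaw": 1}
    - {"xyz": [-0.284,0.293,-0.07],"twist": [0,0,0.094],"jaw": 1}
    - {"xyz": [-0.284,0.293,-0.07],"twist": [0,0,0.094],"jaw": 1}

```text
clock: 1.15
tcp_pos: [0.3855, 0.1486, 0.2727]
orientation: [-0.0, 0.862, 0.507, 0.0]
wrist_force: [0.6, 1.0, -0.1]
finger_gap: 0.0852
```

```bash
cat > snap.py <<'E'
from h import *
import pickle,sys
def snap(tag,names=("wrist",)):
    D={n:cam(n) for n in names}; D["state"]=env.get_state(); pickle.dump(D,open(f"{tag}.pkl","wb"))
    for n in names: cv2.imwrite(f"pics/{n}_{tag}.png",D[n]["color"][...,::-1])
    s=D["state"]; M=R.from_quat(s["orientation"][[1,2,3,0]]).as_matrix()
    print(s["clock"],s["tcp_pos"],M.round(3).tolist(),s["wrist_force"],s["finger_gap"]); return D,M
if __name__=="__main__": snap(sys.argv[1],sys.argv[2:] or ("wrist",))
E
python3 snap.py a wrist side scene
```

```text
1.3 [0.38394951 0.15120208 0.27216085] [[0.481, 0.877, -0.001], [0.877, -0.481, 0.0], [-0.0, -0.001, -1.0]] [-0.73376253 -0.59711615 -0.65498988] 0.08518064514267742
```

View pics/wrist_a.png

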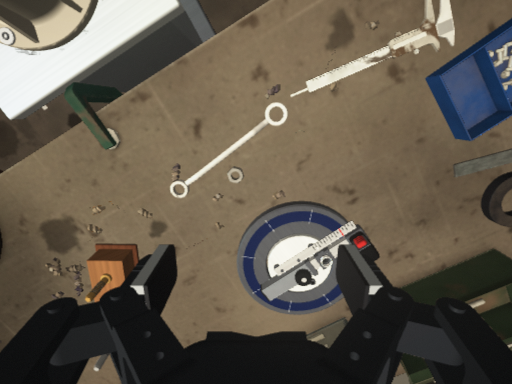

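Emit:
servo_tool:
  targets:
    - {"xyz": [-0.256,0.237,0],"jaw": 1}
    - {"xyz": [-0.256,0.237,0],"jaw": 1}
    - {"xyz": [-0.256,0.237,0],"jaw": 1}
    - {"xyz": [-0.256,0.237,0],"jaw": 1}
    - {"xyz": [-0.256,0.237,0],"jaw": 1}
    - {"xyz": [-0.256,0.237,0],"jaw": 1}
    - {"xyz": [-0.256,0.237,0],"jaw": 1}
    - {"xyz": [-0.256,0.237,0],"jaw": 1}
    - {"xyz": [-0.256,0.237,0],"jaw": 1}
    - {"xyz": [-0.256,0.237,0],"jaw": 1}
    - {"xyz": [-0.256,0.237,0],"jaw": 1}

```text
schema error: expected keys xyz, twist, jaw
```

```bash
python3 - <<'E'
from snap import *
D,M=snap("b",("wrist","side"));c=D["wrist"]
i=c["color"][...,::-1].copy()
for q in [(.540,-.227,.048),(.540,-.227,.114)]:
    u,v=proj(c,q); print(u,v); cv2.circle(i,(int(round(u)),int(round(v))),2,(0,0,255),-1)
u,v=map(int,(u,v)); x0,y0=max(u-80,0),max(v-60,0); print(x0,y0)
a=cv2.resize(i[y0:y0+120,x0:x0+160],None,fx=4,fy=4); b=cv2.resize(cv2.imread("pics/wrist_a.png")[200:310,230:390],None,fx=4,fy=4)
cv2.imwrite("pics/b2.png",a); cv2.imwrite("pics/arm_a.png",b)
E
```

```text
1.4 [0.38379238 0.15172149 0.27216007] [[0.48, 0.877, -0.001], [0.877, -0.48, 0.0], [-0.0, -0.001, -1.0]] [-0.92335764  0.05880924  0.13889549] 0.08546815840846553
114.14289761492938 337.97923042945945
93.52298720360557 371.59482229691923
13 311
```

View pics/b2.png

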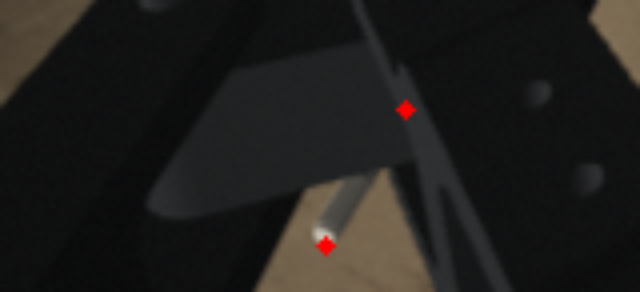

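View pics/arm_a.png

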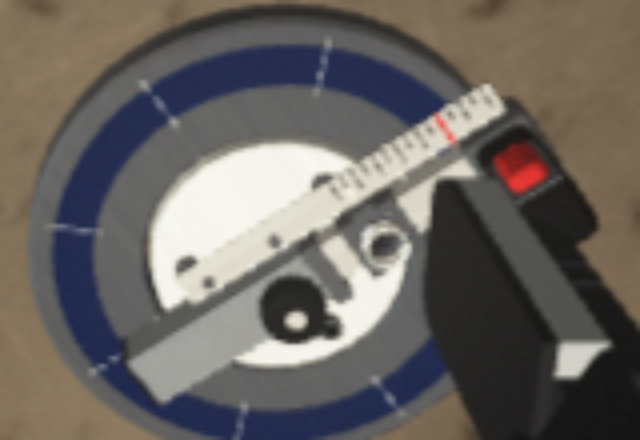

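The move was refused because the twist key was missing, so nothing moved. The arm crop shows the bush as a bright ring at wrist px (325.8,261.3) and the red line at about (341,232). The black knob at the flange centre is not the bush. The predicted punch top agrees with the picture to within about 1 px.

Emit:
servo_tool:
  targets:
    - {"xyz": [-0.256,0.237,0],"twist": [0,0,0],"jaw": 1}
    - {"xyz": [-0.256,0.237,0],"twist": [0,0,0],"jaw": 1}
    - {"xyz": [-0.256,0.237,0],"twist": [0,0,0],"jaw": 1}
    - {"xyz": [-0.256,0.237,0],"twist": [0,0,0],"jaw": 1}
    - {"xyz": [-0.256,0.237,0],"twist": [0,0,0],"jaw": 1}
    - {"xyz": [-0.256,0.237,0],"twist": [0,0,0],"jaw": 1}
    - {"xyz": [-0.256,0.237,0],"twist": [0,0,0],"jaw": 1}
    - {"xyz": [-0.256,0.237,0],"twist": [0,0,0],"jaw": 1}
    - {"xyz": [-0.256,0.237,0],"twist": [0,0,0],"jaw": 1}
    - {"xyz": [-0.256,0.237,0],"twist": [0,0,0],"jaw": 1}
    - {"xyz": [-0.256,0.237,0],"twist": [0,0,0],"jaw": 1}

```text
clock: 2.32
tcp_pos: [0.469, -0.1871, 0.2717]
orientation: [-0.001, 0.861, 0.509, -0.0]
wrist_force: [0.2, 1.2, 0.8]
finger_gap: 0.0854
```

```bash
python3 - <<'E'
from snap import *
D,M=snap("b",("wrist","side"));c=D["wrist"]
i=c["color"][...,::-1].copy()
for z in (.048,.114):
    u,v=proj(c,(.540,-.227,z)); print(u,v); cv2.circle(i,(int(round(u)),int(round(v))),1,(0,0,255),-1)
u,v=map(int,(u,v)); x0,y0=max(u-80,0),max(v-70,0); print(x0,y0)
a=cv2.resize(i[y0:y0+120,x0:x0+160],None,fx=4,fy=4)
cv2.imwrite("pics/b3.png",a)
E
```

```text
2.4167 [ 0.46869285 -0.18596156  0.27233514] [[0.48, 0.877, -0.001], [0.877, -0.48, 0.001], [0.001, -0.001, -1.0]] [ 0.52748665  0.93236221 -0.50284998] 0.08537140965903293
256.36299213075483 215.33853835031374
256.4324245085471 234.25593188896298
176 164
```

View pics/b3.png

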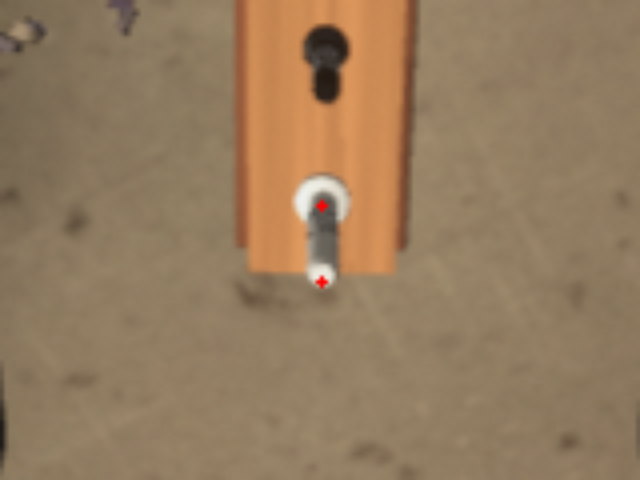

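The crop shows the punch top at wrist px (256.5,233.3), its collar at (256.5,214.8), and the stand square to the jaws. Next I go over it, descend and grip.

Emit:
servo_tool:
  targets:
    - {"xyz": [0,0.079,0.03],"twist": [0,0,0],"jaw": 1}
    - {"xyz": [0,0.079,0.06],"twist": [0,0,0],"jaw": 1}
    - {"xyz": [0,0.079,0.09],"twist": [0,0,0],"jaw": 1}
    - {"xyz": [0,0.079,0.12],"twist": [0,0,0],"jaw": 1}
    - {"xyz": [0,0.079,0.15],"twist": [0,0,0],"jaw": 1}
    - {"xyz": [0,0.079,0.18],"twist": [0,0,0],"jaw": 1}
    - {"xyz": [0,0.079,0.2],"twist": [0,0,0],"jaw": 1}
    - {"xyz": [0,0.079,0.2],"twist": [0,0,0],"jaw": 1}

```text
clock: 3.08
tcp_pos: [0.535, -0.2218, 0.0681]
orientation: [-0.004, 0.86, 0.51, -0.002]
wrist_force: [-1.2, 0.8, -0.1]
finger_gap: 0.0857
```

Emit:
servo_tool:
  targets:
    - {"xyz": [0,0,0],"twist": [0,0,0],"jaw": 0.3}
    - {"xyz": [0,0,0],"twist": [0,0,0],"jaw": 0}
    - {"xyz": [0,0,0],"twist": [0,0,0],"jaw": 0}
    - {"xyz": [0,0,0],"twist": [0,0,0],"jaw": 0}
    - {"xyz": [0,0,0],"twist": [0,0,0],"jaw": 0}
    - {"xyz": [0,0,0],"twist": [0,0,0],"jaw": 0}
    - {"xyz": [0,0,0],"twist": [0,0,0],"jaw": 0}
    - {"xyz": [0,0,0],"twist": [0,0,0],"jaw": 0}
  squeeze: 50

```text
clock: 3.75
tcp_pos: [0.5389, -0.2264, 0.0735]
orientation: [0.001, 0.861, 0.509, 0.001]
wrist_force: [0.4, 1.0, 5.9]
finger_gap: 0.0078
```

```bash
python3 - <<'E'
from snap import *
snap("c",("wrist","side"))
D=pickle.load(open("a.pkl","rb"))
# arm geometry from earlier views
for n in("wrist","side","scene"):
    c=D[n]; col=c["color"].astype(int); r=(col[...,0]>140)&(col[...,1]<70)&(col[...,2]<70)
    k,l,s,ce=cv2.connectedComponentsWithStats(r.astype(np.uint8))
    for j in range(1,k):
        p=onz(c,*ce[j],.082)
        if s[j,4]>3 and .3<p[0]<.9 and -.1<p[1]<.5: print(n,ce[j].round(1),s[j].tolist(),"z82",p.round(4),"z.03",onz(c,*ce[j],.03).round(4))
print("bush",onz(D["wrist"],325.75,261.25,.06))
E
```

```text
3.85 [ 0.53888029 -0.22637758  0.07351453] [[0.482, 0.876, 0.002], [0.876, -0.482, -0.001], [0.0, 0.002, -1.0]] [0.37820984 1.31904342 5.61388561] 0.008286456453248044
wrist [359.9 243.5] [354, 240, 12, 8, 57] z82 [0.5571 0.2245 0.082 ] z.03 [0.5916 0.2301 0.03  ]
side [282.5 156.4] [282, 154, 2, 5, 8] z82 [0.5524 0.2293 0.082 ] z.03 [0.5607 0.3332 0.03  ]
scene [179.2 211.8] [178, 209, 4, 6, 12] z82 [0.5567 0.2278 0.082 ] z.03 [0.6524 0.1752 0.03  ]
bush [0.57431364 0.16777394 0.06      ]
```

Emit:
servo_tool:
  targets:
    - {"xyz": [0,0,-0.02],"twist": [0,0,0],"jaw": 0}
    - {"xyz": [0,0,-0.04],"twist": [0,0,0],"jaw": 0}
    - {"xyz": [0,0,-0.07],"twist": [0,0,0],"jaw": 0}
    - {"xyz": [0,0,-0.1],"twist": [0,0,0],"jaw": 0}
    - {"xyz": [0,0,-0.13],"twist": [0,0,0],"jaw": 0}
    - {"xyz": [0,0,-0.16],"twist": [0,0,0],"jaw": 0}
    - {"xyz": [0,0,-0.19],"twist": [0,0,0],"jaw": 0}
    - {"xyz": [0,0,-0.19],"twist": [0,0,0],"jaw": 0}

```text
clock: 4.52
tcp_pos: [0.54, -0.2273, 0.2687]
orientation: [0.004, 0.861, 0.509, 0.002]
wrist_force: [0.8, 0.1, -0.2]
finger_gap: 0.008
```

```bash
python3 - <<'E'
from snap import *
snap("d",("wrist","side"))
D=pickle.load(open("a.pkl","rb")); c=D["wrist"]; P=cloud(c)
f=lambda x,y,z:onz(c,230+x/4,200+y/4,z)
P2=lambda x,y:P[int(200+y/4),int(230+x/4)].round(4)
print("rule depth",P2(400,155),P2(300,220),P2(250,250))
for z in(.025,.03,.04):
  a=f(335,185,z);b=f(490,85,z);d=b-a; print(z,a,b,np.degrees(np.arctan2(d[1],d[0])),"red",f(446,130,z))
a=f(130,350,.05);b=f(310,240,.05);d=b-a; print(np.degrees(np.arctan2(d[1],d[0])),P2(200,340))
print("knob",P2(293,308),"bush",P2(383,245))
E
```

```text
4.6167 [ 0.53866632 -0.22653045  0.26347999] [[0.482, 0.876, 0.002], [0.876, -0.482, -0.001], [-0.0, 0.002, -1.0]] [-0.4338161   0.59038349 -0.9138655 ] 0.007960166876604944
rule depth [0.5496 0.1907 0.0445] [0.5573 0.1425 0.0452] [0.5588 0.1181 0.0448]
0.025 [0.56166071 0.16057889 0.025     ] [0.55125625 0.23589396 0.025     ] 97.86538768181188 red [0.56107971 0.21190984 0.025     ]
0.03 [0.55873546 0.16087632 0.03      ] [0.54845527 0.23529179 0.03      ] 97.86538768181188 red [0.5581614  0.21159415 0.03      ]
0.04 [0.55288496 0.16147117 0.04      ] [0.54285332 0.23408746 0.04      ] 97.86538768181187 red [0.55232478 0.21096277 0.04      ]
96.66131167909444 [0.5845 0.0818 0.0505]
knob [0.5778 0.1248 0.067 ] bush [0.5814 0.1663 0.0479]
```

Emit:
servo_tool:
  targets:
    - {"xyz": [0.03,-0.011,0],"twist": [0,0,-0.12],"jaw": 0}
    - {"xyz": [0.06,-0.022,0],"twist": [0,0,-0.24],"jaw": 0}
    - {"xyz": [0.09,-0.034,0],"twist": [0,0,-0.36],"jaw": 0}
    - {"xyz": [0.12,-0.045,0],"twist": [0,0,-0.48],"jaw": 0}
    - {"xyz": [0.15,-0.056,0],"twist": [0,0,-0.6],"jaw": 0}
    - {"xyz": [0.18,-0.067,0],"twist": [0,0,-0.72],"jaw": 0}
    - {"xyz": [0.21,-0.078,0],"twist": [0,0,-0.84],"jaw": 0}
    - {"xyz": [0.24,-0.09,0],"twist": [0,0,-0.96],"jaw": 0}
    - {"xyz": [0.27,-0.101,0],"twist": [0,0,-1.08],"jaw": 0}
    - {"xyz": [0.298,-0.112,0],"twist": [0,0,-1.2],"jaw": 0}
    - {"xyz": [0.298,-0.112,0],"twist": [0,0,-1.2],"jaw": 0}

```text
clock: 5.53
tcp_pos: [0.5826, 0.0939, 0.2599]
orientation: [-0.002, 0.419, 0.908, 0.0]
wrist_force: [0.1, -1.4, -1.3]
finger_gap: 0.0081
```

Emit:
servo_tool:
  targets:
    - {"xyz": [0,0,0],"twist": [0,0,-0.12],"jaw": 0}
    - {"xyz": [0,0,0],"twist": [0,0,-0.24],"jaw": 0}
    - {"xyz": [0,0,0],"twist": [0,0,-0.36],"jaw": 0}
    - {"xyz": [0,0,0],"twist": [0,0,-0.48],"jaw": 0}
    - {"xyz": [0,0,0],"twist": [0,0,-0.6],"jaw": 0}
    - {"xyz": [0,0,0],"twist": [0,0,-0.72],"jaw": 0}
    - {"xyz": [0,0,0],"twist": [0,0,-0.84],"jaw": 0}
    - {"xyz": [0,0,0],"twist": [0,0,-0.94],"jaw": 0}
    - {"xyz": [0,0,0],"twist": [0,0,-1.004],"jaw": 0}
    - {"xyz": [0,0,0],"twist": [0,0,-1.004],"jaw": 0}
    - {"xyz": [0,0,0],"twist": [0,0,-1.004],"jaw": 0}

```text
clock: 6.45
tcp_pos: [0.5828, 0.0886, 0.2609]
orientation: [-0.001, -0.064, 0.998, 0.0]
wrist_force: [-0.3, 0.4, -1.0]
finger_gap: 0.008
```

```bash
python3 - <<'E'
from snap import *
D,M=snap("e",("wrist","side","scene")); print(D["state"]["joint_pos"].round(2))
c=D["wrist"]
print(proj(c,(.574,.168,.06)))
i=c["color"][...,::-1]
cv2.imwrite("pics/e1.png",cv2.resize(i[100:384,130:400],None,fx=2,fy=2,interpolation=cv2.INTER_CUBIC))
E
```

```text
6.6 [0.58326517 0.08883331 0.26183396] [[-0.992, -0.128, -0.001], [-0.128, 0.992, -0.0], [0.001, 0.0, -1.0]] [-0.49756115  0.06226899 -0.77353918] 0.008050164932352982
[ 0.02  0.34  0.22  1.46 -0.   -1.68]
(np.float64(253.89139474258687), np.float64(219.6232305923908))
```

View pics/e1.png

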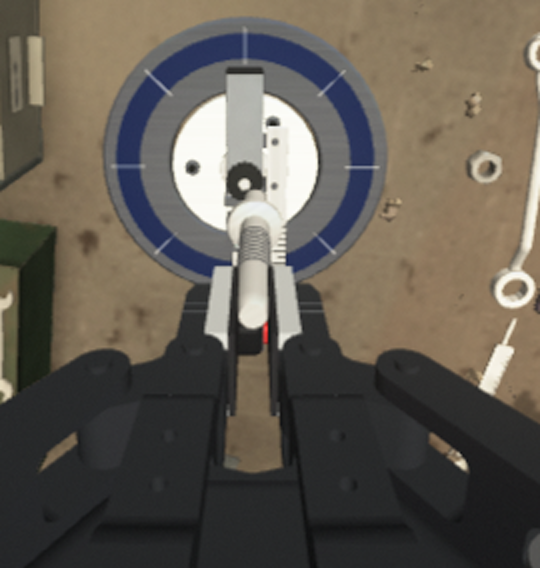

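The crop shows the punch held upright between the pads, with its collar at wrist px (258,209), its top at (257,256.5) and the arm vertical in the image. The punch hides the bush, so I shift sideways and lower to see it.

Emit:
servo_tool:
  targets:
    - {"xyz": [0.03,0,0.02],"twist": [0,0,0],"jaw": 0}
    - {"xyz": [0.045,0,0.04],"twist": [0,0,0],"jaw": 0}
    - {"xyz": [0.045,0,0.05],"twist": [0,0,0],"jaw": 0}
    - {"xyz": [0.045,0,0.05],"twist": [0,0,0],"jaw": 0}
    - {"xyz": [0.045,0,0.05],"twist": [0,0,0],"jaw": 0}

```text
clock: 7.02
tcp_pos: [0.5394, 0.0832, 0.2126]
orientation: [0.0, -0.065, 0.998, 0.0]
wrist_force: [-0.1, 0.2, -0.2]
finger_gap: 0.0082
```

```bash
python3 - <<'E'
from snap import *
D,M=snap("f",("wrist","side","scene")); c=D["wrist"]; t=D["state"]["tcp_pos"]
print("predicted bush",proj(c,(.574,.168,.06)))
for dy in(-.003,0,.003):
  for n,z in(("top",-.0405),("collartop",.0225),("collarbot",.0285)): print(dy,n,np.round(proj(c,t+M@np.array([0,dy,z])),1))
i=c["color"][...,::-1]
a=cv2.resize(i[150:290,150:310],(640,560),interpolation=cv2.INTER_CUBIC)
cv2.imwrite("pics/f1.png",a)
E
```

```text
7.1667 [0.54061846 0.08324969 0.21370368] [[-0.992, -0.13, 0.003], [-0.13, 0.992, 0.0], [-0.003, -0.0, -1.0]] [-0.1813108  -0.45810724 -0.86333557] 0.007950639979081625
predicted bush (np.float64(220.04656607841008), np.float64(234.22080269614844))
-0.003 top [252.2 255.3]
-0.003 collartop [253.  211.7]
-0.003 collarbot [253.  208.8]
0 top [252.2 260.3]
0 collartop [253.  215.4]
0 collarbot [253.1 212.4]
0.003 top [252.3 265.3]
0.003 collartop [253.  219.1]
0.003 collarbot [253.1 216.1]
```

View pics/f1.png

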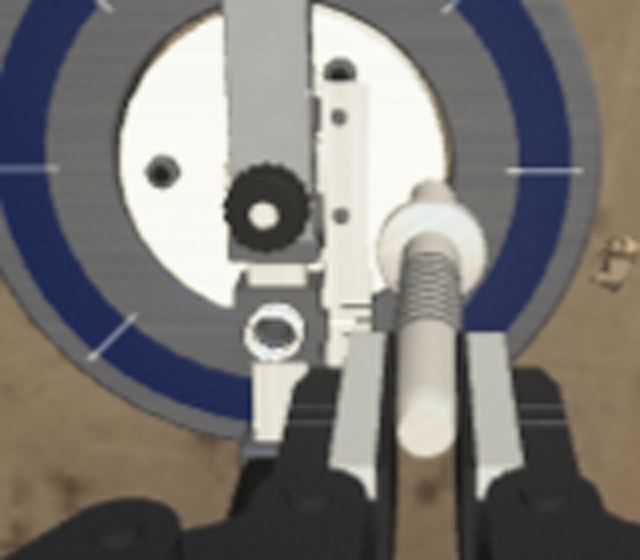

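```bash
python3 - <<'E'
from snap import *
D=pickle.load(open("f.pkl","rb")); c=D["wrist"]; t=D["state"]["tcp_pos"]; M=R.from_quat(D["state"]["orientation"][[1,2,3,0]]).as_matrix()
print("eye in tool",(M.T@(np.array(c["eye"])-t)).round(4)); print((M.T@rot(c)).round(4))
P=cloud(c); q=lambda x,y:(150+x/4,150+y/4)
b=onz(c,*q(274,332),.06); k=onz(c,*q(433,248),t[2]-.0225); p=onz(c,*q(426,426),t[2]+.0405)
print("bush",b,"collar",k,"top",p)
print("depth pts: top",P[256,256],"collar",P[207,250],P[212,268],"bushrim",P[226,218],P[233,211],P[233,225])
# nominal commanded yaw frame
a=np.radians(187.5);T=np.array([[np.cos(a),np.sin(a)],[np.sin(a),-np.cos(a)]])
print("in tool xy: bush-collar",T.T@(b-k)[:2],"bush-top",T.T@(b-p)[:2], "flange dir", M[:,1])
kn=onz(c,*q(264,215),.067); print("knob",kn, "img arm edge yaw")
e1=onz(c,*q(229,5),.05);e2=onz(c,*q(229,250),.05); d=e2-e1; print(np.degrees(np.arctan2(d[1],d[0])))
e1=onz(c,*q(327,90),.045);e2=onz(c,*q(327,360),.045); d=e2-e1; print(np.degrees(np.arctan2(d[1],d[0])))
E
```

```text
eye in tool [ 0.0016 -0.0787 -0.1699]
[[ 1.     -0.0022  0.0036]
 [ 0.001   0.9523  0.3052]
 [-0.0041 -0.3052  0.9523]]
bush [0.57612924 0.16652903 0.06      ] collar [0.53713844 0.0800378  0.19120368] top [0.53856151 0.08066505 0.25420368]
depth pts: top [0.53879457 0.08091973 0.2533146 ] collar [0.5436704  0.07776355 0.18883031] [0.52989374 0.07920271 0.19094793] bushrim [0.57796828 0.15862107 0.05613898] [0.58663985 0.17189598 0.05178928] [0.56785413 0.16565414 0.05960239]
in tool xy: bush-collar [-0.0499466   0.08066197] bush-top [-0.04845383  0.08022583] flange dir [-1.29799846e-01  9.91540183e-01 -2.55632601e-04]
knob [0.58198684 0.12440092 0.067     ] img arm edge yaw
94.3183733858285
95.86419204435622
```

Emit:
servo_tool:
  targets:
    - {"xyz": [-0.025,0.04,0],"twist": [0,0,0],"jaw": 0}
    - {"xyz": [-0.05,0.07,0],"twist": [0,0,0],"jaw": 0}
    - {"xyz": [-0.05,0.081,0.01],"twist": [0,0,0],"jaw": 0}
    - {"xyz": [-0.05,0.081,0.035],"twist": [0,0,0],"jaw": 0}
    - {"xyz": [-0.05,0.081,0.06],"twist": [0,0,0],"jaw": 0}
    - {"xyz": [-0.05,0.081,0.07],"twist": [0,0,0],"jaw": 0}
    - {"xyz": [-0.05,0.081,0.07],"twist": [0,0,0],"jaw": 0}
    - {"xyz": [-0.05,0.081,0.07],"twist": [0,0,0],"jaw": 0}
    - {"xyz": [-0.05,0.081,0.07],"twist": [0,0,0],"jaw": 0}

```text
clock: 7.92
tcp_pos: [0.5792, 0.17, 0.1442]
orientation: [0.001, -0.065, 0.998, 0.0]
wrist_force: [0.3, -0.1, -1.0]
finger_gap: 0.008
```

```bash
python3 - <<'E'
from snap import *
D,M=snap("g",("wrist","side","scene"))
o=[]
for n in("side","scene"):
    c=D[n]; u,v=map(int,proj(c,(.576,.167,.08))); print(n,u,v)
    o.append(cv2.resize(c["color"][v-30:v+30,u-30:u+30,::-1],(390,390),interpolation=cv2.INTER_CUBIC))
w=D["wrist"]["color"][150:290,170:340,::-1]; 
cv2.imwrite("pics/g1.png",np.hstack(o))
cv2.imwrite("pics/g2.png",cv2.resize(w,None,fx=4,fy=4))
E
```

```text
8.0667 [0.57912854 0.1699876  0.14430402] [[-0.992, -0.13, 0.003], [-0.13, 0.992, 0.001], [-0.003, 0.0, -1.0]] [ 0.59338213  0.75668379 -0.64777445] 0.008029082306387235
side 290 164
scene 192 205
```

View pics/g1.png

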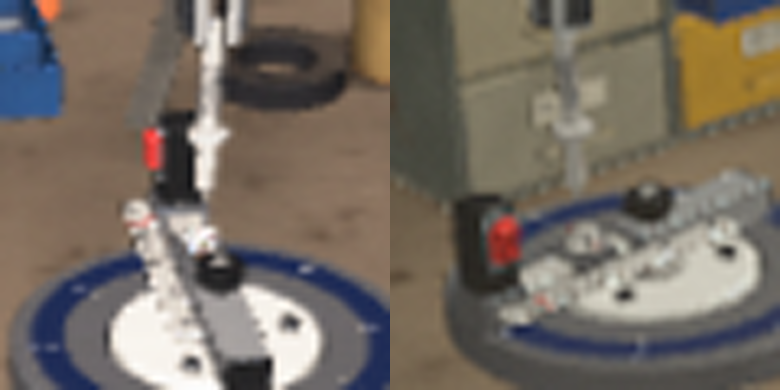

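Both views show the punch hanging clear above the bush. In the side crop the tip is at (206,188) and the bush at (203,238). In the scene crop the tip is at (187,182) and the bush at (192,240).

```bash
python3 - <<'E'
from snap import *
from scipy.optimize import least_squares
D=pickle.load(open("g.pkl","rb")); tz=D["state"]["tcp_pos"][2]
def q(n,x,y):
    u,v={"side":(290,164),"scene":(192,205)}[n]; return (u-30+x/6.5-.5,v-30+y/6.5-.5)
def tri(obs):
    return least_squares(lambda p:np.concatenate([np.array(proj(D[n],p))-q(n,*xy) for n,xy in obs.items()]),[.57,.17,.08]).x
print("tip",tri({"side":(206,188),"scene":(187,182)}))
print("collar",tri({"side":(210,136),"scene":(184,128)}))
print("bush",tri({"side":(203,237),"scene":(192,238)}))
print("tcp z",tz)
E
```

```text
tip [0.57915173 0.17039    0.08888053]
collar [0.57954559 0.16985049 0.11932479]
bush [0.57839183 0.17097553 0.05815645]
tcp z 0.14430402233259965
```

View pics/g2.png

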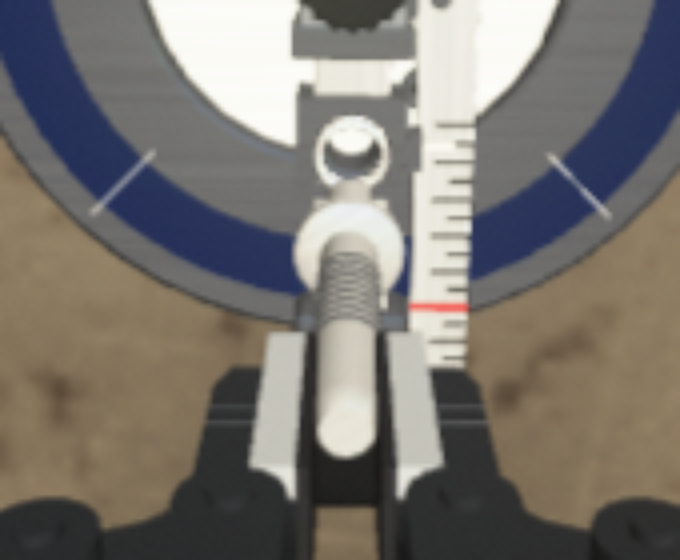

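```bash
python3 - <<'E'
from snap import *
D=pickle.load(open("g.pkl","rb")); c=D["wrist"]; t=D["state"]["tcp_pos"]
q=lambda x,y:(170+x/4-.4,150+y/4-.4)
b=onz(c,*q(352,152),.06); k=onz(c,*q(349,248),t[2]-.0225); p=onz(c,*q(346,424),t[2]+.0405)
a=np.radians(187.5);T=np.array([[np.cos(a),np.sin(a)],[np.sin(a),-np.cos(a)]])
print(b,k,p,T.T@(b-k)[:2],T.T@(b-p)[:2])
e1=onz(c,*q(300,0),.05);e2=onz(c,*q(297,200),.05)
r=[onz(c,*q(x,y),.045) for x,y in((414,120),(412,365),(475,125),(465,365))]; 
for e,f in((r[0],r[1]),(r[2],r[3])): d=f-e; print(np.degrees(np.arctan2(d[1],d[0])))
print("red", onz(c,*q(438,307),.045))
E
```

```text
[0.57720339 0.16642373 0.06      ] [0.57797251 0.16700977 0.12180402] [0.57843351 0.16748798 0.18480402] [ 0.00083903 -0.00048063] [ 0.0013585  -0.00089458]
98.03282465634747
97.1424945064102
red [0.54818577 0.21058097 0.045     ]
```

Emit:
servo_tool:
  targets:
    - {"xyz": [0.0007,-0.0005,0.012],"twist": [0,0,0],"jaw": 0}
    - {"xyz": [0.0007,-0.0005,0.024],"twist": [0,0,0],"jaw": 0}
    - {"xyz": [0.0007,-0.0005,0.032],"twist": [0,0,0],"jaw": 0}
    - {"xyz": [0.0007,-0.0005,0.04],"twist": [0,0,0],"jaw": 0}
    - {"xyz": [0.0007,-0.0005,0.046],"twist": [0,0,0],"jaw": 0}
    - {"xyz": [0.0007,-0.0005,0.05],"twist": [0,0,0],"jaw": 0}
    - {"xyz": [0.0007,-0.0005,0.05],"twist": [0,0,0],"jaw": 0}
    - {"xyz": [0.0007,-0.0005,0.05],"twist": [0,0,0],"jaw": 0}
    - {"xyz": [0.0007,-0.0005,0.05],"twist": [0,0,0],"jaw": 0}

```text
clock: 8.82
tcp_pos: [0.5775, 0.1695, 0.0929]
orientation: [0.0, -0.065, 0.998, 0.0]
wrist_force: [0.3, -0.3, -1.0]
finger_gap: 0.0081
```

Emit:
servo_tool:
  targets:
    - {"xyz": [0,0,0.002],"twist": [0,0,0],"jaw": 0}
    - {"xyz": [0,0,0.004],"twist": [0,0,0],"jaw": 0}
    - {"xyz": [0,0,0.004],"twist": [0,0,0],"jaw": 0}
    - {"xyz": [0,0,0.004],"twist": [0,0,0],"jaw": 0}

```text
clock: 9.15
tcp_pos: [0.5776, 0.1695, 0.0887]
orientation: [0.0, -0.065, 0.998, 0.0]
wrist_force: [0.6, -0.0, -1.4]
finger_gap: 0.0083
```

```bash
python3 snap.py h wrist
```

```text
9.2 [0.57757436 0.16950109 0.08873058] [[-0.992, -0.13, 0.001], [-0.13, 0.992, 0.0], [-0.001, 0.0, -1.0]] [ 0.52450442  0.93328757 -0.87979471] 0.008003073860800592
```

Emit:
servo_tool:
  targets:
    - {"xyz": [0,0,0.0005],"twist": [0,0,0],"jaw": 0}
    - {"xyz": [0,0,0.001],"twist": [0,0,0],"jaw": 0}
    - {"xyz": [0,0,0.001],"twist": [0,0,0],"jaw": 0}
    - {"xyz": [0,0,0.001],"twist": [0,0,0],"jaw": 0}

```text
clock: 9.53
tcp_pos: [0.5778, 0.1695, 0.0884]
orientation: [0.001, -0.065, 0.998, 0.0]
wrist_force: [-0.2, -0.8, 5.4]
finger_gap: 0.0082
```

Emit:
servo_tool:
  targets:
    - {"xyz": [0,0,0],"twist": [0,0,0],"jaw": 0.3}
    - {"xyz": [0,0,0],"twist": [0,0,0],"jaw": 0.6}
    - {"xyz": [0,0,0],"twist": [0,0,0],"jaw": 1}
    - {"xyz": [0,0,0],"twist": [0,0,0],"jaw": 1}
    - {"xyz": [0,0,0],"twist": [0,0,0],"jaw": 1}
    - {"xyz": [0,0,0],"twist": [0,0,0],"jaw": 1}
    - {"xyz": [0,0,-0.03],"twist": [0,0,0],"jaw": 1}
    - {"xyz": [0,0,-0.06],"twist": [0,0,0],"jaw": 1}
    - {"xyz": [0,0,-0.08],"twist": [0,0,0],"jaw": 1}
    - {"xyz": [0,0,-0.08],"twist": [0,0,0],"jaw": 1}
    - {"xyz": [0,0,-0.08],"twist": [0,0,0],"jaw": 1}

```text
clock: 10.45
tcp_pos: [0.5784, 0.1696, 0.1689]
orientation: [0.002, -0.065, 0.998, 0.0]
wrist_force: [0.6, -1.2, 0.4]
finger_gap: 0.0857
```

```bash
python3 - <<'E'
from snap import *
D,M=snap("i",("wrist","side","scene"))
o=[cv2.resize(D["wrist"]["color"][110:384,110:400,::-1],(0,0),fx=1.4,fy=1.42)]
for n in("side","scene"):
    c=D[n]; u,v=map(int,proj(c,(.576,.167,.08))); print(n,u,v)
    x=cv2.resize(c["color"][v-30:v+30,u-30:u+30,::-1],(300,300),interpolation=cv2.INTER_CUBIC); o.append(x)
W=np.zeros((600,406+300,3),np.uint8); W[:o[0].shape[0],:406]=o[0]; W[:300,406:]=o[1]; W[300:,406:]=o[2]
cv2.imwrite("pics/i1.png",W)
E
```

```text
10.6 [0.57641467 0.16933132 0.16601253] [[-0.992, -0.13, -0.002], [-0.13, 0.992, -0.0], [0.002, 0.0, -1.0]] [-0.2110874  -0.14897644 -0.47175857] 0.0852040072027681
side 290 164
scene 192 205
```

View pics/i1.png

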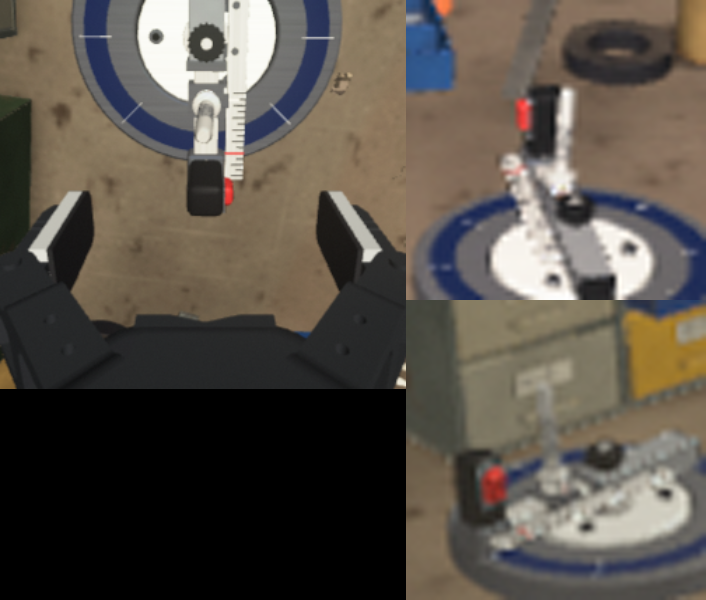

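The picture shows the punch seated upright in the bush: collar at crop (206,105), top at (204,140). The post top is near (206,181), with the red button on its right at (231,190). Next I locate the post.

```bash
python3 - <<'E'
from snap import *
D=pickle.load(open("i.pkl","rb")); c=D["wrist"]; t=D["state"]["tcp_pos"]
g=cv2.cvtColor(c["color"],cv2.COLOR_RGB2GRAY)
m=(g[200:275,230:285]<55).astype(np.uint8); k,l,s,ce=cv2.connectedComponentsWithStats(m)
for j in range(1,k):
    if s[j,4]>100: print("dark",s[j]+[230,200,0,0,0])
col=c["color"].astype(int); r=(col[...,0]>130)&(col[...,1]<80)&(col[...,2]<80); v,u=np.nonzero(r[225:270,230:300]); print("red",u.min()+230,u.max()+230,v.min()+225,v.max()+225)
P=cloud(c); print("post depth col257:",[(v,P[v,257].round(3).tolist()) for v in range(212,270,5)])
a=np.radians(187.5);T=np.array([[np.cos(a),np.sin(a)],[np.sin(a),-np.cos(a)]])
q=lambda x,y:(110+x/1.4,110+y/1.42)
for n,x,y,z in(("top",204,140,.129),("collar",206,105,.064)): p=onz(c,*q(x,y),z); print(n,p,"rel tcp",T.T@(p-t)[:2])
for v in(219,221,262): p=onz(c,257,v,.101); print("post row",v,p,T.T@(p-t)[:2])
for u in(243,271): p=onz(c,u,240,.101); print("post col",u,T.T@(p-t)[:2])
E
```

```text
dark [230 200  18  15 201]
dark [244 223  25  39 907]
red 270 276 236 254
post depth col257: [(212, [0.572, 0.206, 0.048]), (217, [0.571, 0.212, 0.047]), (222, [0.571, 0.215, 0.054]), (227, [0.571, 0.216, 0.066]), (232, [0.571, 0.215, 0.079]), (237, [0.571, 0.216, 0.09]), (242, [0.571, 0.216, 0.099]), (247, [0.57, 0.221, 0.1]), (252, [0.569, 0.226, 0.101]), (257, [0.568, 0.232, 0.1]), (262, [0.56, 0.299, 0.0]), (267, [0.558, 0.307, 0.0])]
top [0.57760182 0.17101017 0.129     ] rel tcp [-0.00139612  0.00150953]
collar [0.57663587 0.16831074 0.064     ] rel tcp [-8.60931809e-05 -1.04071973e-03]
post row 219 [0.57376851 0.19173966 0.101     ] [-0.00030135  0.02256203]
post row 221 [0.57350412 0.19374955 0.101     ] [-0.00030156  0.02458924]
post row 262 [0.56779073 0.23718218 0.101     ] [-0.00030615  0.06839604]
post col 243 [-0.01372846  0.04433801]
post col 271 [0.01311891 0.04434796]
```

Emit:
servo_tool:
  targets:
    - {"xyz": [0,0.03,0],"twist": [0,0,0],"jaw": 1}
    - {"xyz": [0,0.059,0],"twist": [0,0,0],"jaw": 1}
    - {"xyz": [0,0.059,0.025],"twist": [0,0,0],"jaw": 1}
    - {"xyz": [0,0.059,0.05],"twist": [0,0,0],"jaw": 1}
    - {"xyz": [0,0.059,0.075],"twist": [0,0,0],"jaw": 1}
    - {"xyz": [0,0.059,0.095],"twist": [0,0,0],"jaw": 1}
    - {"xyz": [0,0.059,0.102],"twist": [0,0,0],"jaw": 1}
    - {"xyz": [0,0.059,0.102],"twist": [0,0,0],"jaw": 1}
    - {"xyz": [0,0.059,0.102],"twist": [0,0,0],"jaw": 1}
    - {"xyz": [0,0.059,0.102],"twist": [0,0,0],"jaw": 1}

```text
clock: 11.43
tcp_pos: [0.5706, 0.2281, 0.0667]
orientation: [0.001, -0.065, 0.998, 0.0]
wrist_force: [0.9, -0.1, 0.3]
finger_gap: 0.0854
```

Emit:
servo_tool:
  targets:
    - {"xyz": [0,0,0],"twist": [0,0,0],"jaw": 0.5}
    - {"xyz": [0,0,0],"twist": [0,0,0],"jaw": 0.4}
    - {"xyz": [0,0,0],"twist": [0,0,0],"jaw": 0.2}
    - {"xyz": [0,0,0],"twist": [0,0,0],"jaw": 0}
    - {"xyz": [0,0,0],"twist": [0,0,0],"jaw": 0}
    - {"xyz": [0,0,0],"twist": [0,0,0],"jaw": 0}
    - {"xyz": [0,0,0],"twist": [0,0,0],"jaw": 0}
    - {"xyz": [0,0,0],"twist": [0,0,0],"jaw": 0}
    - {"xyz": [0,0,0],"twist": [0,0,0],"jaw": 0}
  squeeze: 45

```text
clock: 12.18
tcp_pos: [0.5708, 0.2282, 0.0663]
orientation: [0.001, -0.065, 0.998, 0.0]
wrist_force: [2.7, 0.3, 5.6]
finger_gap: 0.0243
```

```bash
cat > meas.py <<'E'
from snap import *
def meas(tag):
    D,M=snap(tag,("wrist",)); c=D["wrist"]; P=cloud(c)
    cv2.imwrite(f"pics/{tag}_c.png",cv2.resize(c["color"][100:260,180:340,::-1],(600,600),interpolation=cv2.INTER_CUBIC))
    col=c["color"].astype(int); r=((col[...,0]-col[...,1]>60)&(col[...,0]-col[...,2]>60)).astype(np.uint8)
    k,l,s,ce=cv2.connectedComponentsWithStats(r)
    for j in range(1,k):
        if s[j,4]>4: print("red",ce[j].round(1),s[j].tolist(),onz(c,*ce[j],.045).round(4))
if __name__=="__main__": meas(sys.argv[1])
E
python3 meas.py j
```

```text
12.2333 [0.57078969 0.22813996 0.06630823] [[-0.992, -0.13, 0.002], [-0.13, 0.992, 0.001], [-0.002, 0.0, -1.0]] [2.88489318 0.27999319 5.46562726] 0.024030433077697505
red [288.7 197. ] [278, 196, 22, 3, 65] [0.5481 0.2103 0.045 ]
red [283.3 227.9] [279, 223, 10, 10, 75] [0.548  0.2353 0.045 ]
```

Gap 24 mm plus the 3 mm bias seen on the 11 mm punch gives 27 mm across, so the button is fully in. Now I draw the arm out.

Emit:
servo_tool:
  targets:
    - {"xyz": [0,0.004,0],"twist": [0,0,0],"jaw": 0}
    - {"xyz": [0,0.009,0],"twist": [0,0,0],"jaw": 0}
    - {"xyz": [0,0.014,0],"twist": [0,0,0],"jaw": 0}
    - {"xyz": [0,0.019,0],"twist": [0,0,0],"jaw": 0}
    - {"xyz": [0,0.024,0],"twist": [0,0,0],"jaw": 0}
    - {"xyz": [0,0.029,0],"twist": [0,0,0],"jaw": 0}
    - {"xyz": [0,0.034,0],"twist": [0,0,0],"jaw": 0}
    - {"xyz": [0,0.039,0],"twist": [0,0,0],"jaw": 0}
    - {"xyz": [0,0.043,0],"twist": [0,0,0],"jaw": 0}
    - {"xyz": [0,0.045,0],"twist": [0,0,0],"jaw": 0}
    - {"xyz": [0,0.045,0],"twist": [0,0,0],"jaw": 0}
    - {"xyz": [0,0.045,0],"twist": [0,0,0],"jaw": 0}

```text
clock: 13.23
tcp_pos: [0.5627, 0.2731, 0.065]
orientation: [-0.001, -0.066, 0.998, -0.0]
wrist_force: [-1.1, 0.0, 0.5]
finger_gap: 0.0
```

```bash
python3 meas.py k
```

```text
13.2833 [0.56291508 0.27311863 0.06516501] [[-0.991, -0.131, -0.001], [-0.131, 0.991, -0.0], [0.001, 0.0, -1.0]] [-0.13345768  0.48358128  0.08620075] -0.0001323906207389704
red [288.2 133. ] [277, 132, 23, 4, 70] [0.548  0.2098 0.045 ]
red [283.7 167.4] [279, 152, 11, 30, 276] [0.5473 0.2336 0.045 ]
```

View pics/k_c.png

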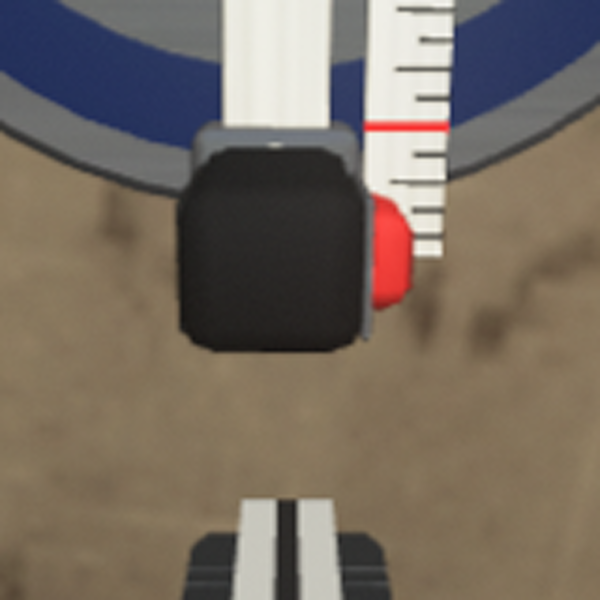

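The picture shows the pads slipped off: the closed fingers are at crop (288,500), and the post is still parked at (272,250) with its button out. I must regrip lower and harder, and pull in small checked steps. First I relocate the post in the tool frame and check that the punch is still seated.

```bash
python3 - <<'E'
from snap import *
D=pickle.load(open("k.pkl","rb")); c=D["wrist"]; t=D["state"]["tcp_pos"]
M=R.from_quat(D["state"]["orientation"][[1,2,3,0]]).as_matrix()
P=cloud(c); Q=(P-t)@M   # tool coords
m=(P[...,2]>.095)&(P[...,2]<.106)&(np.abs(Q[...,0])<.03)&(Q[...,1]<-.02)&(Q[...,1]>-.09)
q=Q[m]; print(m.sum(),"post top tool x",np.percentile(q[:,0],[1,99]),"y",np.percentile(q[:,1],[1,99]),"z",np.median(P[m][:,2]))
print("cam offset",(M.T@(np.array(c["eye"])-t)).round(4))
for z in(.101,): 
  for u in(228.6,277.2): print(u,((onz(c,u,165,z)-t)@M).round(4))
# arm direction: slider edges by gradient on several rows
g=cv2.cvtColor(c["color"],cv2.COLOR_RGB2GRAY).astype(float)
E1=[];E2=[]
for v in range(95,130,4):
    d=np.diff(g[v]); L=225+np.argmax(d[225:250]); r=258+np.argmin(d[258:275]); E1.append(onz(c,L+.5,v,.055));E2.append(onz(c,r+.5,v,.055))
for E in(E1,E2): E=np.array(E); print("edge yaw",np.degrees(np.arctan2(*(np.polyfit(E[:,1],E[:,0],1)[[0]].tolist()+[1]))), E[0].round(4),E[-1].round(4))
s=cam("scene");sd=cam("side"); pickle.dump((s,sd),open("l.pkl","wb"))
for n,cc in(("scene",s),("side",sd)):
    PP=cloud(cc); mm=(PP[...,2]>.105)&(PP[...,2]<.135)&(np.hypot(PP[...,0]-.577,PP[...,1]-.168)<.025); print(n,mm.sum(),PP[mm].max(0) if mm.any() else None,np.median(PP[mm],0))
E
```

```text
2235 post top tool x [-0.01325595  0.01300805] y [-0.05770295 -0.03487566] z 0.09992741642303868
cam offset [ 0.0008 -0.0787 -0.1708]
228.6 [-0.0125 -0.0505 -0.0359]
277.2 [ 0.0116 -0.0505 -0.0358]
edge yaw -4.177258499856358 [0.5829 0.1903 0.055 ] [0.5814 0.2095 0.055 ]
edge yaw -7.256105640568067 [0.5652 0.1879 0.055 ] [0.563  0.2071 0.055 ]
scene 24 [0.58379474 0.18061562 0.13038013] [0.57471791 0.17488062 0.11722687]
side 21 [0.57992278 0.17411288 0.12889853] [0.57644229 0.16619186 0.11797006]
```

Emit:
servo_tool:
  targets:
    - {"xyz": [0,0,0],"twist": [0,0,0],"jaw": 0.5}
    - {"xyz": [0,0,0],"twist": [0,0,0],"jaw": 1}
    - {"xyz": [0,0,0],"twist": [0,0,0],"jaw": 1}
    - {"xyz": [0,0,0],"twist": [0,0,0],"jaw": 1}
    - {"xyz": [0,0,0],"twist": [0,0,0],"jaw": 1}
    - {"xyz": [0,-0.015,0.001],"twist": [0,0,0],"jaw": 1}
    - {"xyz": [0,-0.03,0.002],"twist": [0,0,0],"jaw": 1}
    - {"xyz": [0,-0.0465,0.004],"twist": [0,0,0],"jaw": 1}
    - {"xyz": [0,-0.0465,0.004],"twist": [0,0,0],"jaw": 1}
    - {"xyz": [0,-0.0465,0.004],"twist": [0,0,0],"jaw": 1}

```text
clock: 14.22
tcp_pos: [0.57, 0.2246, 0.0614]
orientation: [-0.0, -0.064, 0.998, -0.0]
wrist_force: [0.4, 1.1, 0.4]
finger_gap: 0.0853
```

Emit:
servo_tool:
  targets:
    - {"xyz": [0,0,0],"twist": [0,0,0],"jaw": 0.5}
    - {"xyz": [0,0,0],"twist": [0,0,0],"jaw": 0.3}
    - {"xyz": [0,0,0],"twist": [0,0,0],"jaw": 0}
    - {"xyz": [0,0,0],"twist": [0,0,0],"jaw": 0}
    - {"xyz": [0,0,0],"twist": [0,0,0],"jaw": 0}
    - {"xyz": [0,0,0],"twist": [0,0,0],"jaw": 0}
    - {"xyz": [0,0,0],"twist": [0,0,0],"jaw": 0}
    - {"xyz": [0,0,0],"twist": [0,0,0],"jaw": 0}
    - {"xyz": [0,0,0],"twist": [0,0,0],"jaw": 0}
    - {"xyz": [0,0,0],"twist": [0,0,0],"jaw": 0}
  squeeze: 100

```text
clock: 15.05
tcp_pos: [0.5709, 0.2271, 0.0623]
orientation: [0.001, -0.065, 0.998, 0.001]
wrist_force: [3.7, 2.6, 5.7]
finger_gap: 0.0231
```

Emit:
servo_tool:
  targets:
    - {"xyz": [0,0.001,0],"twist": [0,0,0],"jaw": 0}
    - {"xyz": [0,0.003,0],"twist": [0,0,0],"jaw": 0}
    - {"xyz": [0,0.004,0],"twist": [0,0,0],"jaw": 0}
    - {"xyz": [0,0.004,0],"twist": [0,0,0],"jaw": 0}

```text
clock: 15.38
tcp_pos: [0.5706, 0.2292, 0.0622]
orientation: [0.001, -0.065, 0.998, -0.001]
wrist_force: [3.3, -4.2, 5.9]
finger_gap: 0.0232
```

```bash
python3 meas.py m
```

```text
15.4333 [0.57062212 0.22919833 0.06222762] [[-0.992, -0.129, 0.002], [-0.129, 0.992, -0.002], [-0.002, -0.003, -1.0]] [ 3.58803549 -3.08523439  4.9976431 ] 0.022823676256605578
red [289.2 197. ] [279, 196, 22, 3, 64] [0.5481 0.2101 0.045 ]
```

Emit:
servo_tool:
  targets:
    - {"xyz": [0,0.002,0],"twist": [0,0,0],"jaw": 0}
    - {"xyz": [0,0.004,0],"twist": [0,0,0],"jaw": 0}
    - {"xyz": [0,0.006,0],"twist": [0,0,0],"jaw": 0}
    - {"xyz": [0,0.006,0],"twist": [0,0,0],"jaw": 0}
    - {"xyz": [0,0.006,0],"twist": [0,0,0],"jaw": 0}

```text
clock: 15.85
tcp_pos: [0.5699, 0.235, 0.0622]
orientation: [0.001, -0.065, 0.998, -0.001]
wrist_force: [3.7, -2.8, 6.8]
finger_gap: 0.0231
```

```bash
python3 - <<'E'
from meas import *
meas("n")
def diff(a,b):
    A,B=[pickle.load(open(f+".pkl","rb")) for f in(a,b)]
    for n,D in((a,A),(b,B)):
        c=D["wrist"];P=cloud(c)
        # punch tip-top in world: highest points near bush line
        m=(P[...,2]>.085)&(P[...,2]<.135)&(np.abs(P[...,0]-.575)<.02)&(P[...,1]<.215)&(P[...,1]>.15)
        print(n,m.sum(),np.median(P[m],0) if m.any() else "", P[m][:,2].max() if m.any() else "")
diff("m","n")
E
```

```text
15.9 [0.56989774 0.23503601 0.06225161] [[-0.992, -0.129, 0.003], [-0.129, 0.992, -0.002], [-0.002, -0.003, -1.0]] [ 3.27268302 -4.32785539  5.75434487] 0.023057750620875474
red [289.3 189. ] [279, 188, 22, 3, 65] [0.5483 0.21   0.045 ]
m 931 [0.57606186 0.16968664 0.12673181] 0.1349421920800804
n 879 [0.57550688 0.17514131 0.12662064] 0.13062639110764157
```

The arm is sliding: the punch moved 5.5 mm with the hand. I continue gently.

Emit:
servo_tool:
  targets:
    - {"xyz": [0,0.003,0],"twist": [0,0,0],"jaw": 0}
    - {"xyz": [0,0.006,0],"twist": [0,0,0],"jaw": 0}
    - {"xyz": [0,0.009,0],"twist": [0,0,0],"jaw": 0}
    - {"xyz": [0,0.012,0],"twist": [0,0,0],"jaw": 0}
    - {"xyz": [0,0.015,0],"twist": [0,0,0],"jaw": 0}
    - {"xyz": [0,0.018,0],"twist": [0,0,0],"jaw": 0}
    - {"xyz": [0,0.021,0],"twist": [0,0,0],"jaw": 0}
    - {"xyz": [0,0.024,0],"twist": [0,0,0],"jaw": 0}
    - {"xyz": [0,0.027,0],"twist": [0,0,0],"jaw": 0}
    - {"xyz": [0,0.029,0],"twist": [0,0,0],"jaw": 0}
    - {"xyz": [0,0.029,0],"twist": [0,0,0],"jaw": 0}
    - {"xyz": [0,0.029,0],"twist": [0,0,0],"jaw": 0}

```text
clock: 16.9
tcp_pos: [0.5664, 0.2633, 0.0622]
orientation: [0.001, -0.064, 0.998, -0.002]
wrist_force: [5.4, -4.6, 5.5]
finger_gap: 0.0232
```

```bash
python3 - <<'E'
from meas import *
meas("o")
for n in "mno":
    D=pickle.load(open(n+".pkl","rb")); c=D["wrist"];P=cloud(c)
    m=(P[...,2]>.12)&(P[...,2]<.135)&(np.abs(P[...,0]-.575)<.02)&(P[...,1]<.225)&(P[...,1]>.15)
    print(n,m.sum(),np.median(P[m],0))
# rule strip: unwarp at z=.045, along arm, 0.25 mm/px, u across
a=np.array([-.1305,.9914]); b=np.array([-.9914,-.1305]); O=np.array([.5481,.2101])
g=c["color"]
def strip(z,acr):
    out=[]
    for s in np.arange(-.02,.02,.0005):
        row=[]
        for w in acr:
            u,v=proj(c,(*(O+a*s+b*w),z)); row.append(cv2.getRectSubPix(g,(1,1),(float(u),float(v)))[0,0])
        out.append(row)
    return np.array(out,int)
A=np.arange(-.024,.012,.001); S=strip(.047,A).sum(2)//3
print("across mm",(A*1000).round().astype(int).tolist())
for k in range(0,80,3): print(round((-.02+k*.0005)*1000,1)," ".join(f"{x:3d}" for x in S[k]))
E
```

```text
16.95 [0.56637601 0.26320676 0.06219745] [[-0.992, -0.129, 0.003], [-0.129, 0.992, -0.003], [-0.002, -0.004, -1.0]] [ 4.08850457 -4.84336648  5.7992128 ] 0.022733606520008973
red [291. 149.] [280, 148, 23, 3, 69] [0.5483 0.21   0.045 ]
m 1333 [0.57687766 0.21496263 0.1278939 ]
n 922 [0.57523605 0.17874241 0.12792884]
o 623 [0.5719776  0.20290614 0.12778734]
across mm [-24, -23, -22, -21, -20, -19, -18, -17, -16, -15, -14, -13, -12, -11, -10, -9, -8, -7, -6, -5, -4, -3, -2, -1, 0, 1, 2, 3, 4, 5, 6, 7, 8, 9, 10, 11]
-20.0 116 117 115 116 117 116 117 116 117 117 117 117 116 117 117 115 135 226 233 235 232 208 137 125 124 122 123 125 123 121 123 107 111 108  90  79
-18.5 221 226 224 216 198 163 132 118 116 117 117 118 116 116 116 115 133 224 232 234 232 229 231 232 230 228 230 231 229 228 229 168  78  67  67  66
-17.0 235 236 238 240 239 237 233 220 168 120 116 116 116 115 116 114 127 221 232 233 231 229 231 232 230 228 229 231 229 228 228 164  71  66  66  66
-15.5 237 238 239 237 235 235 235 236 236 218 140 115 114 116 115 113 125 220 232 233 231 229 231 232 230 202 142 141 140 138 138 
[... 2743 characters left out ...]
 129  90  90  95 101 110 144 221 229 229 227 225 228 229 226 223 225 227 225 224 224 182 120 119 118 118
14.5 228 223 224 229 228 227 227 225 226 221 150 120 118 118 116 117 150 221 228 229 227 225 227 229 226 172 118 117 116 115 113 114 119 118 117 117
16.0 228 225 227 229 227 226 226 225 227 222 153 120 120 119 117 119 152 219 229 228 226 225 228 228 225 220 219 221 219 216 210 160 118 118 117 118
17.5 227 225 227 229 227 226 227 226 228 223 155 121 120 120 119 119 156 218 228 229 226 224 227 228 225 222 224 225 225 222 214 148 118 119 120 119
19.0 227 225 227 229 227 226 227 226 228 222 155 122 122 120 120 121 165 220 228 228 226 188 164 165 161 157 161 164 162 159 156 126 117 118 119 119
```

```bash
cat > ptr.py <<'E'
from snap import *
def ptr(tag):
    c=pickle.load(open(tag+".pkl","rb"))["wrist"]; g=c["color"].astype(np.float32)
    a=np.array([-.1305,.9914]); b=np.array([-.9914,-.1305]); O=np.array([.5481,.2101])
    for w0,w1 in((-.005,0),(.0015,.0055)):
        out=[]
        for s in np.arange(-.016,.006,.0004):
            x=[]
            for w in np.linspace(w0,w1,6):
                u,v=proj(c,(*(O+a*s+b*w),.046)); x.append(cv2.remap(g,np.float32([[u]]),np.float32([[v]]),1)[0,0])
            x=np.mean(x,0); out.append(f"{s*1000:.1f}:{x[0]:.0f}/{x[2]:.0f}")
        print(w0,w1," ".join(out))
if __name__=="__main__": ptr(sys.argv[1])
E
python3 ptr.py o
```

```text
-0.005 0 -16.0:235/226 -15.6:235/226 -15.2:235/226 -14.8:235/226 -14.4:235/226 -14.0:234/225 -13.6:234/224 -13.2:233/223 -12.8:232/222 -12.4:232/222 -12.0:231/222 -11.6:232/222 -11.2:225/214 -10.8:213/201 -10.4:180/169 -10.0:182/171 -9.6:224/209 -9.2:239/227 -8.8:248/239 -8.4:249/241 -8.0:247/238 -7.6:243/232 -7.2:237/227 -6.8:233/222 -6.4:232/221 -6.0:232/221 -5.6:232/221 -5.2:232/221 -4.8:231/221 -4.4:231/221 -4.0:231/221 -3.6:231/221 -3.2:232/221 -2.8:233/222 -2.4:233/223 -2.0:234/223 -1.6:234/223 -1.2:239/170 -0.8:243/118 -0.4:245/77 -0.0:245/66 0.4:244/77 0.8:240/142 1.2:236/203 1.6:235/216 2.0:234/222 2.4:234/222 2.8:234/222 3.2:234/222 3.6:234/222 4.0:234/222 4.4:234/222 4.8:234/222 5.2:234/222 5.6:233/221
0.0015 0.0055 -16.0:233/223 -15.6:174/164 -15.2:146/135 -14.8:164/152 -14.4:197/184 -14.0:227/215 -13.6:231/221 -13.2:233/223 -12.8:233/223 -12.4:233/223 -12.0:233/223 -11.6:233/223 -11.2:220/208 -10.8:198/184 -10.4:136/126 -10.0:133/123 -9.6:203/188 -9.2:227/215 -8.8:239/229 -8.4:239/230 -8.0:238/229 -7.6:237/226 -7.2:235/224 -6.8:233/222 -6.4:232/221 -6.0:207/195 -5.6:162/149 -5.2:125/115 -4.8:118/109 -4.4:187/174 -4.0:221/207 -3.6:231/220 -3.2:232/221 -2.8:232/220 -2.4:232/220 -2.0:232/220 -1.6:232/220 -1.2:236/170 -0.8:240/117 -0.4:243/78 -0.0:244/65 0.4:243/76 0.8:239/138 1.2:235/200 1.6:233/213 2.0:232/219 2.4:232/219 2.8:232/219 3.2:232/219 3.6:231/219 4.0:215/202 4.4:167/154 4.8:140/127 5.2:127/115 5.6:175/161
```

Emit:
servo_tool:
  targets:
    - {"xyz": [0,0.002,0],"twist": [0,0,0],"jaw": 0}
    - {"xyz": [0,0.004,0],"twist": [0,0,0],"jaw": 0}
    - {"xyz": [0,0.006,0],"twist": [0,0,0],"jaw": 0}
    - {"xyz": [0,0.0075,0],"twist": [0,0,0],"jaw": 0}
    - {"xyz": [0,0.0085,0],"twist": [0,0,0],"jaw": 0}
    - {"xyz": [0,0.0085,0],"twist": [0,0,0],"jaw": 0}
    - {"xyz": [0,0.0085,0],"twist": [0,0,0],"jaw": 0}
    - {"xyz": [0,0.0085,0],"twist": [0,0,0],"jaw": 0}

```text
clock: 17.62
tcp_pos: [0.5653, 0.2714, 0.0622]
orientation: [0.001, -0.064, 0.998, -0.002]
wrist_force: [5.0, -4.8, 6.2]
finger_gap: 0.0226
```

```bash
python3 snap.py p wrist side scene; python3 ptr.py p
```

```text
17.7667 [0.56534637 0.27140883 0.06223481] [[-0.992, -0.128, 0.003], [-0.128, 0.992, -0.004], [-0.003, -0.004, -1.0]] [ 5.15175712 -5.34351768  5.64152456] 0.022876603249903198
-0.005 0 -16.0:235/227 -15.6:235/227 -15.2:235/227 -14.8:235/227 -14.4:235/226 -14.0:235/226 -13.6:235/226 -13.2:235/226 -12.8:235/226 -12.4:235/226 -12.0:235/226 -11.6:235/226 -11.2:235/226 -10.8:219/209 -10.4:186/175 -10.0:193/181 -9.6:206/195 -9.2:226/215 -8.8:233/223 -8.4:235/226 -8.0:235/225 -7.6:235/225 -7.2:234/225 -6.8:234/225 -6.4:234/225 -6.0:234/225 -5.6:234/225 -5.2:233/224 -4.8:232/223 -4.4:232/223 -4.0:232/222 -3.6:232/222 -3.2:232/222 -2.8:232/222 -2.4:232/222 -2.0:232/221 -1.6:235/224 -1.2:240/229 -0.8:246/237 -0.4:249/241 -0.0:250/241 0.4:246/221 0.8:241/211 1.2:236/213 1.6:233/217 2.0:232/220 2.4:232/221 2.8:232/220 3.2:232/220 3.6:231/220 4.0:231/220 4.4:231/219 4.8:232/219 5.2:232/220 5.6:233/221
0.0015 0.0055 -16.0:230/221 -15.6:176/166 -15.2:145/135 -14.8:133/124 -14.4:185/173 -14.0:224/212 -13.6:231/222 -13.2:233/224 -12.8:233/224 -12.4:233/223 -12.0:233/223 -11.6:233/223 -11.2:233/223 -10.8:202/192 -10.4:138/127 -10.0:148/137 -9.6:174/161 -9.2:214/200 -8.8:229/217 -8.4:233/222 -8.0:233/222 -7.6:232/222 -7.2:232/222 -6.8:233/222 -6.4:229/218 -6.0:217/204 -5.6:173/161 -5.2:120/110 -4.8:151/139 -4.4:185/172 -4.0:220/206 -3.6:229/217 -3.2:232/222 -2.8:232/222 -2.4:232/221 -2.0:232/221 -1.6:234/210 -1.2:238/192 -0.8:244/159 -0.4:247/137 -0.0:248/121 0.4:245/137 0.8:241/159 1.2:236/196 1.6:233/212 2.0:232/220 2.4:232/220 2.8:232/219 3.2:232/219 3.6:232/220 4.0:226/214 4.4:168/156 4.8:142/129 5.2:160/147 5.6:192/177
```

Emit:
servo_tool:
  targets:
    - {"xyz": [0,0.0005,0],"twist": [0,0,0],"jaw": 0}
    - {"xyz": [0,0.0005,0],"twist": [0,0,0],"jaw": 0}
    - {"xyz": [0,0.0005,0],"twist": [0,0,0],"jaw": 0}
    - {"xyz": [0,0.0005,0],"twist": [0,0,0],"jaw": 0}
    - {"xyz": [0,0.0005,0],"twist": [0,0,0],"jaw": 0}
    - {"xyz": [0,0.0005,0],"twist": [0,0,0],"jaw": 0}

```text
clock: 18.27
tcp_pos: [0.5653, 0.2718, 0.0622]
orientation: [0.001, -0.064, 0.998, -0.002]
wrist_force: [4.4, -5.6, 5.7]
finger_gap: 0.0229
```

```bash
python3 snap.py q wrist side scene; python3 ptr.py q | grep -o "^-\?0.00[^ ]*\| -[12]\.[0-9]:[^ ]*\| -\?0\.[0-9]:[^ ]*\| [12]\.[0-9]:[^ ]*" | tr '\n' ' '
python3 - <<'E'
from snap import *
D=pickle.load(open("q.pkl","rb"))
for n in("side","scene","wrist"):
    P=cloud(D[n]); m=(P[...,2]>.105)&(P[...,2]<.134)&(np.hypot(P[...,0]-.5711,P[...,1]-.2125)<.02); print(n,m.sum(),np.median(P[m],0),P[m][:,2].max())
a,b=pickle.load(open("a.pkl","rb")),D
for p in((.43,-.169,.09),(.488,-.197,.095)):
    u,v=map(int,proj(D["side"],p)); print("stand diff",np.abs(a["side"]["color"][v-10:v+10,u-10:u+10].astype(int)-b["side"]["color"][v-10:v+10,u-10:u+10]).mean())
E
```

```text
18.4167 [0.56530957 0.27179588 0.06222527] [[-0.992, -0.128, 0.003], [-0.128, 0.992, -0.004], [-0.003, -0.004, -1.0]] [ 4.71671214 -5.81790564  5.94870166] 0.022873076542368375
-0.005  -2.8:232/222  -2.4:232/222  -2.0:232/221  -1.6:232/220  -1.2:236/205  -0.8:241/206  -0.4:247/230  -0.0:249/239  0.4:250/241  0.8:245/235  1.2:240/229  1.6:234/224  2.0:233/222  2.4:232/221  2.8:232/220 0.0015  -2.8:232/221  -2.4:232/221  -2.0:232/221  -1.6:232/220  -1.2:238/174  -0.8:242/141  -0.4:246/125  -0.0:248/121  0.4:248/127  0.8:242/179  1.2:238/212  1.6:233/219  2.0:232/220  2.4:232/220  2.8:232/219 side 22 [0.56920471 0.2085536  0.11710267] 0.13015588571571313
scene 22 [0.5683029  0.21771464 0.11864141] 0.12971824367572937
wrist 703 [0.57100061 0.21085466 0.12749927] 0.13034330846521952
stand diff 0.5816666666666667
stand diff 0.5983333333333334
```

```bash
python3 -c "
from workcell import env
print(env.get_state()['tcp_pos']); print(env.hand_in())"
```

```text
[0.56530957 0.27179588 0.06222527]
the job is handed in; nothing more can be done
None
```

The job is handed in at about 18.4 s on the clock. The bright centre punch is seated in the guide bush and let go. The arm is drawn out to the red 90 mm line and held there with the lock button squeezed at 100 N.

**Last checks**
- **Pointer:** it covers the red line to within about 0.3 mm in the wrist image.
- **Punch:** its top reads 130 mm above the bench against an expected 129 mm, so it is seated.
- **Button:** the gap reads about 23 mm where a fully pressed button should give 27 mm. I took this as fully in, because the reading also came out 3 mm low on the 11 mm punch. I did not see the button directly at the end.
- **Pull:** the wrist reads about 5.8 N against the return spring, close to the stated 6.3 N.
- **Bystanders:** the picture round the other two punches is unchanged. I did not move near the hammer or calliper, and did not check them separately.

**What went wrong**
- The first pull, at a 45 N squeeze, slipped off the grip post, and the arm was found parked again. The punch stayed seated. I regripped about 4 mm lower at 100 N and pulled in small checked steps.
- One early move was refused for a missing key, and nothing moved.
- The steady sideways (about 5 N) and upward (about 6 N) wrist forces while gripping show the hand is slightly off the post's centre.

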